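# Show the finish sample at the chair rail

### The arm

A 6-joint arm with a two-finger parallel gripper is mounted at the origin on the work surface. World frame = base frame: x ahead of the robot, y to its left, z up, the work surface at z = 0. Lengths are in m, angles in rad, forces in N, time in s.
With the tool pointing down it reaches from about 0.25 to 0.8 m from the base axis. Payload 3.9 kg.
Tool frame: the origin (TCP) lies between the finger pads, 19 mm behind the fingertips; this is the grasp point; z points along the fingers, y is the line along which they close (so a half turn about z gives the same grasp; the last joint's range is limited). The gripper opens to 85 mm and grips with 20 to 120 N. Pads are 22 mm wide; open, the fingers measure 114 mm over their backs; the gripper's body (76 mm by 85 mm) begins 54 mm behind the grasp point. The pads swing forward as they close: fully open they stand 13 mm farther back than shut.
Start: joints at [1.33, 0.26, -0.138, 1.173, 0, 1.571], TCP at [0.125, 0.51, 0.25] pointing down, gripper open.
Joint ranges: [-2.78, 2.78], [-0.83, 1.72], [-1.28, 1.37], [-1.9, 2.12], [-1.57, 1.48], [-3.14, 3.14]. Speed limits (rad/s): [2.57, 2.57, 3.14, 3.14, 3.14, 3.14].

### API

Orientations are given as a unit quaternion [x, y, z, w].
In Python, from rig import * gives the robot as it stands.
- The arm moves only by the tool step_arm, never from a script. Its argument "motion" is a list of rows, each an object with "dp": the shift along the world's x, y, z as a fraction of full scale, a list of three; "turn": the turn, a rotation vector about the world's x, y, z as a fraction of full scale, a list of three. In form: [{"dp": [dx, dy, dz], "turn": [ax, ay, az]}, ...]. A call has exactly 10 rows; each row shifts and turns the commanded pose from where the row before left it; what a row does not reach is not made up. Full scale, the value 1, is 0.05 m for a shift and 6 degrees for a turn. A row lasts 1/8 s, in which the tool goes at most 62.5 mm and 10.7 degrees, less where a joint would pass 70% of its speed; a pose out of reach is approached as far as the arm can. A call with a number of a shift or a turn outside -1 to 1 is refused whole. A call with a gripper value outside its range is refused whole. "gripper" is the opening, from -1 (shut) to 1 (fully open), set as the call begins (left out, the last holds). The fingers move at their own pace and stop on an object; the grip force is fixed at half the most. Time passes only in rows, so rows that do not move let the fingers close, or fill a call up. It gives the time, the measured TCP pose, the force, the opening and the grip force at its end, in the units of the state.
- get_obs(): the state, without advancing time (a new reading comes with each control period).
- capture(name): name is "side" or "top"; returns the picture (384x512x3 uint8, red, green, blue); there is no depth.
- camera_model(name): a dict with "fx", "fy", "cx", "cy" (pixels), "k1" (the pictures are not rectified: a ray, as slopes to the right and down, at radius r is drawn at 1 + k1 r^2 times it, then the intrinsics apply), "world_from_camera" (4x4, takes a point from camera to world coordinates). Camera axes: x right, y up, looking along -z (the intrinsics and any distortion apply to the point x, -y, -z); pixel columns grow to the right and rows downward; lengths in m; the calibration is good to about 2 mm. A picture is of the moment at which its call begins. camera_model takes no time and is no camera call.
- job_done(): hands the job in; it is judged then, once.
Trained networks look in the newest picture that a camera, given by its name, has taken for a name from the list of things; names that differ only in an ending like _2 or _b are one class to them, and where a whole thing is asked for, a point or a joint stands for the part that bears it (a point fixed in the world has none). Each returns a list of dicts, best first, with "p" (0 to 1); they miss things now and then, are a little off and sometimes report something else, mostly with a low value. They report only what shows in the picture. A call takes as long as a camera call. They do not tell look-alikes from the thing itself.
- search_frame(camera, label): "centre" ([x, y, z] in m, in world coordinates, good to about 4 mm: the middle of the surface that is visible of it).
The state is a dict: "t": time; "q": joint angles; "joint_velocities": joint speeds; "joint_torque": joint torques, N m; "ee_pos": TCP position; "eef_rot": TCP orientation; "ft_force": force on the tool from outside, world axes, zero at the start; "ft_torque": the same for the moment, N m; "finger_gap": finger opening in m; "gripper_force": force on a finger pad.
Only numpy, scipy, OpenCV 4.12 (cv2) and the standard library are available. Lean on these libraries where they do the work, as an engineer would, in place of code of your own. Each camera call takes 0.05 s, during which the arm holds its last target. There are 200 camera calls.

### The job

A finish sample in the dowel rack has slumped with its labelled face underneath; a small notch in one corner marks its label end. Stand it upright on its long edge in the rack, then lift it out by the half without the label and show it close above the bare repair on the clamped chair rail: label face up, long edge along the rail, notched edge uppermost, sloping down at about 45 degrees towards the person across the bench. Finish while still holding it there, clear of the rail, and leave everything else on the bench as it is.

Things in the scene. Friction and masses are not known exactly. Their poses are not given: they have to be found in the camera images.
- sample: The notched finish sample: light wood board 100 x 70 x 10 mm, 50 g, a 15 mm square notch through one corner. Origin: centre of the full board. x: along the 100 mm length towards the label end; y: along the 70 mm side towards the notched edge; z: out of the label face. It starts on its lower long edge (y = -35) in a rack bay, 25 deg off upright, label face underneath, notched edge on top.
- notch (a point): The notched corner of the sample, at x = +50, y = +35 mm, mid-thickness. Seen square on at the label face with the notched edge up, it is the top right corner; seen at the back, the top left.
- label (a point): Middle of the 20 x 40 mm paper label on the sample's label face, at x = +34, y = -10 mm. The bare band of the label end is x from +21 to +50 mm, the rest of that face is dark lacquer; the back is bare light wood.
- foot (a point): Middle of the lower long edge of the label face (y = -35, z = +5 mm), which rests on the rack's board at the start: tip the sample upright about this edge; there are 4 mm free behind it and the board may slide a little.
- rack: Fixed wooden dowel rack, turned any way: board 200 x 120 x 14 mm, dowels 8 mm thick rise 40 mm above it (54 mm over the bench). Origin: centre of its underside. Dowel pairs at x = -80, -40, 0, 40, 80, at y = -38 and +38 mm. Samples stand across it, length along y. The notched one is in the bay x = -40 to 0, leans and has its label face to rack +x; its top 20 mm or more stick out above the dowels.
- plain_sample: Another sample board in the rack, 100 x 70 x 10 mm, 50 g, square corners, no label, slumped the same way 80 mm farther along rack +x. Origin at its centre; y up the board, z out of its lacquered face. To be left alone.
- rail: Fixed dark chair seat rail, 260 long, 24 thick, 70 mm high, standing on the bench, each end in a wooden hand-screw clamp (34 mm high; 400 mm long overall; clamp handles reach 115 mm in front and behind, near the ends, 29 mm high). Origin: middle of its underside; y along its length; x: the way its repaired face looks, away from the robot.
- repair_top (a point): Middle of the rail's top edge, 70 mm above the bench, in the middle of the bare light-wood repair (60 mm long).
- solvent_bottle: White plastic bottle with a blue cap, 64 mm diameter, 170 mm tall; origin at the centre of its base. Bystander.
- stain_pot: Brown stain pot, 60 mm diameter, 55 mm tall; origin at the centre of its base. Bystander.
- sanding_block: Cork sanding block 110 x 60 x 32 mm; origin at the centre of its underside. Bystander.
- wax_dish: White bowl 80 mm wide, 35 mm high; origin at the centre of its base. Bystander.
- screwdriver: Screwdriver with a red handle, lying; origin at the middle of its underside. Bystander.
- brush: Flat paint brush, lying; origin at the middle of its underside. Bystander.
- near_side (a point): A point in the air 150 mm behind the rail's middle (rail's -x, the robot's side), 140 mm above the bench. The held sample's notched edge is on this side, its lower edge on the far side, where the person across the bench is.
Mind the look-alikes: they are no part of the job. What is shaped like the sample but blue or orange is not meant.

How it is judged:
On the way:
1. the notched sample stands upright on its lower long edge in its bay of the rack (angle between sample's own y axis and vertical below 0.17 rad and height (world z) of sample below 0.06 m and x of sample in the frame of rack between -0.04 and 0 m and y of sample in the frame of rack between -0.03 and 0.03 m), for 0.2 s.
At the end, for the whole second after the job is handed in: Held still by the fingers in the half without the label (TCP at most 10 mm past the middle), centre within 50 mm of the repair's middle and 100-180 mm up, label face up, sloping 26-60 deg down towards the far side, notched edge uppermost, within 20 deg of the rail; rail and rack untouched (angle between sample's own z axis and vertical between 0.45 and 1.05 rad and y of near_side in the frame of sample above 0 m and angle between the x axis of sample and the y axis of rail, either way round below 0.35 rad and horizontal distance between sample and repair_top below 0.05 m and height (world z) of sample between 0.1 and 0.18 m and x of the grasp point in the frame of sample below 0.01 m and contact force between sample and the fingers above 2 N and contact force between each of sample, the arm, the fingers and rail below 0.2 N and contact force between sample and rack below 0.2 N and linear speed of sample below 0.03 m/s and angular speed of sample below 0.2 rad/s); the arm keeps its last pose, push and grip.
It fails at once if the plain sample beside it was disturbed (distance of plain_sample from where it was at the start of the episode above 0.02 m).
It fails at once if a bystander on the bench was moved (distance of any of solvent_bottle, stain_pot, sanding_block, wax_dish, screwdriver, brush from where it was at the start of the episode above 0.03 m).
It also fails if it takes over 48 s, if anything falls off the work surface, if the arm or the gripper's body presses on something with over 40 N, if the wrist force passes 120 N, or if a joint passes its speed limit or range.

## Working session

There is one attempt and no reset: what is moved stays moved. The work goes in short steps, Python scripts to look and compute and a tool call to move; the robot and the scene stay as the last step left them, time stands still between calls to the robot, and variables do not carry over. Pictures are saved under pics/ and viewed, at most 10 in all, crops included, and the job is handed in when it is done.

Besides the shell and the picture viewer there is one more tool, called after "Request:" by a JSON object that holds its "op" and its "data", one argument or row to a line. step_arm: Moves the arm, as the interface text tells. Shift numbers are shares of 0.05 m and turn numbers shares of 6 degrees, none past 1 either way. Its arguments: {"type":"object","properties":{"motion":{"type":"array","items":{"type":"object","properties":{"dp":{"type":"array","items":{"type":"number","minimum":-1,"maximum":1}},"turn":{"type":"array","items":{"type":"number","minimum":-1,"maximum":1}}}}},"gripper":{"type":"number"}},"required":["motion"]}

```bash
ls; mkdir -p pics
python3 - <<'E'
from rig import *
import cv2,numpy as np
o=get_obs();print(o['t'],o['ee_pos'],o['eef_rot'],o['finger_gap'])
for c in("side","top"):
    im=capture(c);cv2.imwrite(f'pics/{c}0.png',im[:,:,::-1]);np.save(f'pics/{c}0.npy',im)
    m=camera_model(c);print(c,{k:np.round(v,4).tolist() for k,v in m.items()})
    for n in("sample","notch","foot","rack","plain_sample","rail","repair_top","solvent_bottle","stain_pot","wax_dish"):
        r=search_frame(c,n);print(n,[(np.round(d['centre'],3).tolist(),round(d['p'],2)) for d in r[:4]])
a=cv2.imread('pics/side0.png');b=cv2.imread('pics/top0.png')
E
```

```text
pics
0.0 [0.12505279 0.50921997 0.2491718 ] [ 1.20119185e-01  9.92758999e-01 -9.67951814e-04 -1.15813134e-04] 0.0851149297729275
side {'fx': 362.1726, 'fy': 362.1726, 'cx': 252.9792, 'cy': 186.7819, 'k1': -0.0204, 'world_from_camera': [[0.8091, 0.3833, -0.4456, 0.1065], [-0.5875, 0.505, -0.6323, -0.5768], [-0.0173, 0.7734, 0.6337, 0.7219], [0.0, 0.0, 0.0, 1.0]]}
sample [([0.74, 0.186, 0.008], 0.78), ([0.552, 0.232, 0.048], 0.55), ([0.645, -0.246, 0.034], 0.33)]
notch [([0.321, 0.214, 0.012], 0.68), ([0.55, 0.236, 0.053], 0.63), ([0.74, 0.19, 0.011], 0.61), ([0.364, -0.335, 0.021], 0.28)]
foot [([0.554, 0.233, 0.056], 0.89), ([0.318, 0.211, 0.01], 0.8), ([0.743, 0.189, 0.01], 0.56)]
rack [([0.431, -0.096, 0.036], 0.69), ([0.541, 0.208, 0.018], 0.67), ([0.5, 0.298, 0.052], 0.35), ([0.767, 0.037, 0.022], 0.34)]
plain_sample [([0.5, 0.293, 0.054], 0.81)]
rail [([0.642, -0.248, 0.036], 0.84)]
repair_top [([0.647, -0.247, 0.033], 0.92), ([0.542, 0.212, 0.017], 0.31)]
solvent_bottle [([0.443, -0.45, 0.103], 0.85), ([0.548, 0.235, 0.055], 0.3)]
stain_pot [([0.433, -0.096, 0.037], 0.76), ([0.
[... 286 characters left out ...]
.1667, 0.9858, 1.1171], [0.0, 0.0, 0.0, 1.0]]}
sample [([0.742, 0.187, 0.011], 0.96), ([0.32, 0.22, 0.013], 0.81), ([0.553, 0.233, 0.064], 0.75)]
notch [([0.749, 0.186, 0.006], 0.93), ([0.323, 0.221, 0.008], 0.75), ([0.551, 0.234, 0.056], 0.67)]
foot [([0.318, 0.22, 0.014], 0.93), ([0.558, 0.237, 0.056], 0.91), ([0.744, 0.185, 0.01], 0.71)]
rack [([0.556, 0.222, 0.016], 0.74), ([0.551, 0.231, 0.056], 0.64)]
plain_sample [([0.504, 0.299, 0.059], 0.93)]
rail [([0.649, -0.182, 0.03], 0.63)]
repair_top []
solvent_bottle [([0.455, -0.42, 0.11], 0.67)]
stain_pot [([0.438, -0.095, 0.011], 0.75)]
wax_dish [([0.763, 0.029, 0.018], 0.76), ([0.374, -0.328, 0.021], 0.53), ([0.436, -0.097, 0.008], 0.22)]
```

Run:
```python
import cv2
a=cv2.imread('pics/side0.png');b=cv2.imread('pics/top0.png')
cv2.imwrite('pics/s0.png',cv2.resize(a,(768,576)));cv2.imwrite('pics/t0.png',cv2.resize(b,(768,576)))
```

```text
(no output)
```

View pics/s0.png

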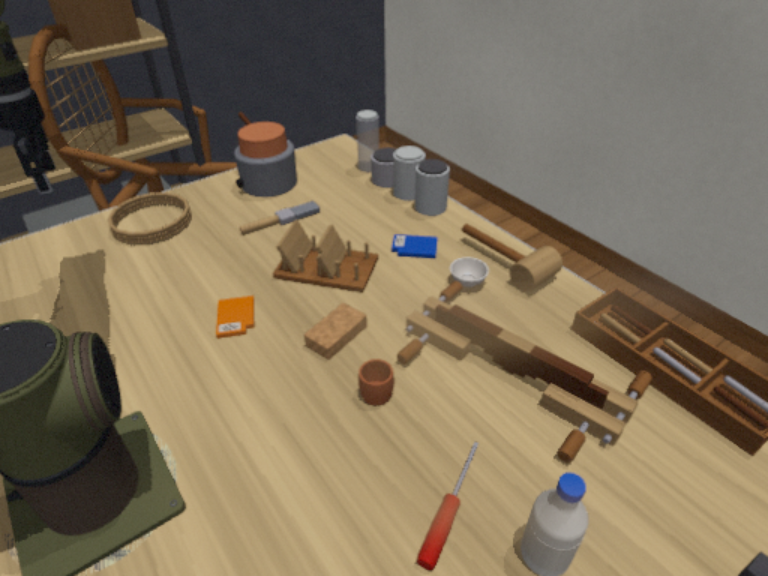

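View pics/t0.png

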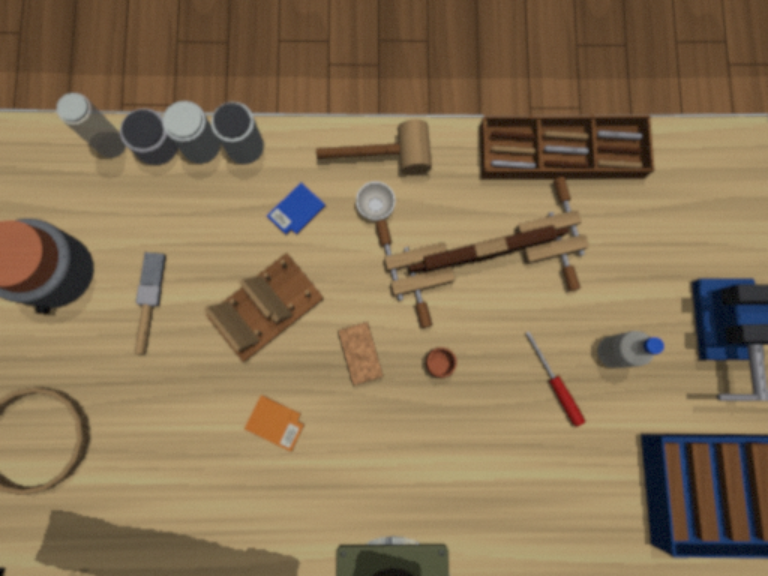

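The side view shows the rack at (325,262) with two light boards, at (295,245) and (335,250). The top view shows the rack at (265,307), with boards at (268,298) and (233,325), and the repair at (490,247).

Sample-shaped candidates in the top view:
- **Blue, (297,208):** a look-alike.
- **Orange, (275,422):** a look-alike.
- **Wood, (233,325):** the network calls it the plain sample.
- **Wood, (268,298):** it stands in the rack 80 mm from the plain one, so it fits. I'll confirm its notch in a crop and fit the rack and rail.

```bash
cat > h.py <<'E'
import numpy as np,cv2
from rig import *
def proj(c,P):
    m=camera_model(c);T=np.linalg.inv(m['world_from_camera']);p=np.atleast_2d(P)@T[:3,:3].T+T[:3,3]
    u=np.c_[p[:,0],-p[:,1]]/-p[:,2:];u=u*(1+m['k1']*(u**2).sum(1,keepdims=True))
    return u*[m['fx'],m['fy']]+[m['cx'],m['cy']]
def ray(c,px,z):
    m=camera_model(c);W=np.array(m['world_from_camera']);d=(np.array(px,float)-[m['cx'],m['cy']])/[m['fx'],m['fy']];u=d.copy()
    for _ in range(10):u=d/(1+m['k1']*(u@u))
    v=W[:3,:3]@[u[0],-u[1],-1];o=W[:3,3];return o+v*(z-o[2])/v[2]
E
python3 - <<'E'
from h import *
r=[cv2.resize(cv2.imread('pics/'+n)[y:y+66,x:x+88],None,fx=4.5,fy=6 and 4.5,interpolation=cv2.INTER_CUBIC) for n,x,y in (('side0.png',174,138),('top0.png',132,168))]
r2=[cv2.resize(cv2.imread('pics/'+n)[y:y+66,x:x+132],(792//2,198),interpolation=cv2.INTER_CUBIC) for n,x,y in (('side0.png',265,190),('top0.png',255,130))]
cv2.imwrite('pics/crop1.png',np.vstack([np.hstack(r)[:,:792],np.hstack(r2)]))
E
```

```text
(no output)
```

View pics/crop1.png

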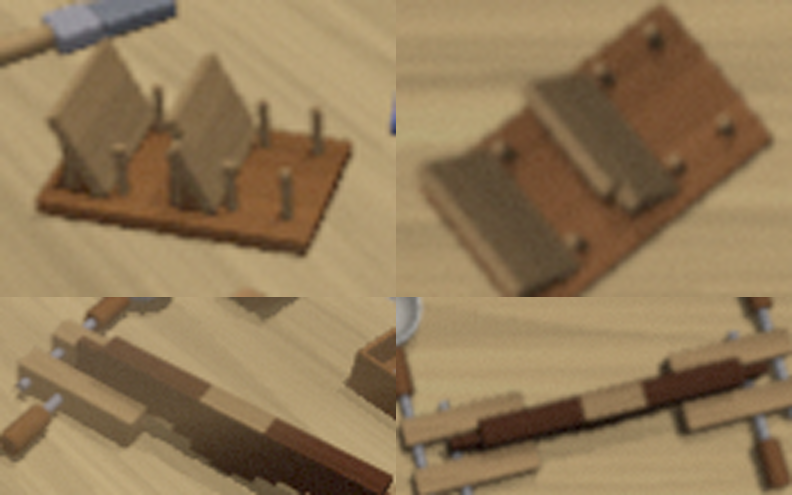

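Top crop (upper right): the notch is at crop (615,200), on the lower-right end of the sample's top edge. This is the right board, with its bare back up, leaning to the lower left. The plain board has square corners. The repair's top is centred at about crop (613,401). Next I'll fit the rack and rail poses.

Run:
```python
from h import *
from scipy.optimize import least_squares
c2t=lambda p:np.array([132+(p[0]-396)/4.5,168+p[1]/4.5])
c2s=lambda p:np.array([174+p[0]/4.5,138+p[1]/4.5])
R=lambda a:np.array([[np.cos(a),-np.sin(a),0],[np.sin(a),np.cos(a),0],[0,0,1]])
S=np.sin(np.radians(25));C=np.cos(np.radians(25))
# top view (rack pts)
L=[('top',(655,36),(-80,-38,54)),('top',(725,122),(-80,38,54)),('top',(603,68),(-40,-38,54)),('top',(677,162),(-40,38,54)),('top',(500,148),(40,-38,54)),('top',(576,240),(40,38,54)),
('top',(662,3),(-100,-60,14)),('top',(775,140),(-100,60,14)),
('side',(286,172),(-80,38,54)),('side',(317,112),(-80,-38,54)),('side',(231,164),(-40,38,54)),('side',(264,104),(-40,-38,54)),('side',(120,148),(40,38,54)),('side',(352,145),(-100,-60,14)),('side',(303,245),(-100,60,14)),('side',(40,203),(100,60,14))]
px=[c2t(p) if c=='top' else c2s(p) for c,p,_ in L]
def f(v):
    return np.concatenate([proj(c,R(v[2])@np.array(P)/1e3+[v[0],v[1],0])[0]-q for (c,_,P),q in zip(L,px)])
s=least_squares(f,[.54,.24,2.2],loss='soft_l1');v=s.x;print('rack',v,np.degrees(v[2]));print(np.round(s.fun.reshape(-1,2),1).tolist())
# sample: lean 25deg, foot at rack (fx, fy), z=14 ; compare with net
def samp(fx,fy,P,a=25):
    a=np.radians(a);y=np.array([np.sin(a),0,np.cos(a)]);z=np.array([np.cos(a),0,-np.sin(a)]);x=np.array([0,1,0])
    loc=np.array([fx,fy,14])+P[0]*x+(P[1]+35)*y+(P[2]-5)*z
    return R(v[2])@loc/1e3+[v[0],v[1],0]
# visible back (z=-5) corners
K=[('top',(536,80),(-50,35,5)),('top',(529,93),(-50,35,5)),]
T=[('top',(545,72),(-50,35,-5)),('top',(529,88),(-50,35,5)),('side',(210,52),(-50,35,-5)),('side',(256,128),(-50,-35,-5))]
q=[c2t(p) if c=='top' else c2s(p) for c,p,_ in T]
g=lambda w:np.concatenate([proj(c,samp(w[0],w[1],P,w[2]))[0]-qq for (c,_,P),qq in zip(T,q)])
s2=least_squares(g,[-25,0,25]);print('sample foot x,y,lean',s2.x,np.round(s2.fun,1))
w=s2.x
for n,P in(('centre',(0,0,0)),('grasp',(-15,23,0)),('foot',(0,-35,5)),('topcentre',(0,35,0))):print(n,samp(*w[:2],P,w[2]).round(4))
# rail
for n,p,z in(('a',(580,402),.07),('b',(638,383),.07),('c',(588,420),.07),('d',(648,405),.07),('leftend',(483,440),.07),('rightend',(740,375),.07),('mid',(613,401),.07)):
    print(n,ray('top',(255+(p[0]-396)/3,130+(p[1]-297)/3),z).round(4))
for n,p in(('sa',(212,387)),('sb',(280,420)),('sc',(200,400)),('sd',(266,434))):
    print(n,ray('side',(265+p[0]/3,190+(p[1]-297)/3),.07).round(4))
```

```text
rack [0.54523365 0.24306215 2.24962029] 128.89374822776853
[[-0.3, -1.3], [0.4, -0.1], [0.1, 0.2], [-0.1, -0.3], [0.3, -0.2], [-0.3, 0.1], [0.9, -0.7], [0.7, -0.4], [-0.4, 0.6], [-0.3, -0.3], [-0.8, 0.5], [-0.5, -0.3], [-0.7, 0.2], [0.1, -0.6], [0.6, 0.1], [-1.9, -0.5]]
sample foot x,y,lean [-20.05459952  -0.18129355  19.05026602] [-1.3  1.2 -0.2 -0.   2.2  0.2 -0.1  1. ]
centre [0.5538 0.2328 0.0487]
grasp [0.5607 0.248  0.0705]
foot [0.558  0.2276 0.014 ]
topcentre [0.5466 0.2417 0.0818]
a [ 0.6499 -0.1604  0.07  ]
b [ 0.6686 -0.2167  0.07  ]
c [ 0.6323 -0.1675  0.07  ]
d [ 0.6469 -0.2254  0.07  ]
leftend [ 0.6129 -0.0669  0.07  ]
rightend [ 0.6764 -0.315   0.07  ]
mid [ 0.6509 -0.192   0.07  ]
sa [ 0.6541 -0.1613  0.07  ]
sb [ 0.6705 -0.2218  0.07  ]
sc [ 0.6349 -0.1661  0.07  ]
sd [ 0.6496 -0.2255  0.07  ]
```

```bash
cat >> h.py <<'E'
from scipy.spatial.transform import Rotation as Ro
yaw=2.24962;RC=np.array([.54523,.24306,0]);RX=np.array([np.cos(yaw),np.sin(yaw),0]);RY=np.array([-RX[1],RX[0],0]);Z=np.array([0,0,1.])
ra=np.radians(14.4);LX=np.array([np.cos(ra),np.sin(ra),0]);LY=np.array([-LX[1],LX[0],0]);REP=np.array([.651,-.193,.07])
FOOT=RC-.02265*RX+.014*Z
def sam(a,foot=FOOT): # sample rotation, centre when leaning a deg about foot
    a=np.radians(a);R=np.c_[RY,np.sin(a)*RX+np.cos(a)*Z,np.cos(a)*RX-np.sin(a)*Z]
    return R,foot-R@[0,-.035,.005]
TS=np.array([[1,0,0],[0,0,-1],[0,1,0]]).T # columns: tool x,y,z in sample frame: placeholder
def tool(Rs,s=1): # tool y=s*sample z, tool z=-sample y
    y=s*Rs[:,2];z=-Rs[:,1];return np.c_[np.cross(y,z),y,z]
def delta(p,R,o=None):
    o=o or get_obs();r=(Ro.from_matrix(R)*Ro.from_quat(o['eef_rot']).inv()).as_rotvec()
    print('target',p.round(4),'dp/0.05',((p-o['ee_pos'])/.05).round(3),'turn/6deg',(np.degrees(r)/6).round(3))
E
python3 - <<'E'
from h import *
for s in(1,-1):
    R,c=sam(25);g=c+R@[-.015,.022,0];print('grasp',g,'centre',c,'foot',FOOT)
    for b in(.07,):delta(g+b*R[:,1],tool(R,s))
print(get_obs()['t'])
E
```

```text
grasp [0.55884626 0.2500714  0.06777264] centre [0.55300934 0.23341679 0.04783386] foot [0.55945143 0.22543124 0.014     ]
target [0.5403 0.2731 0.1312] dp/0.05 [ 8.301 -4.735 -2.376] turn/6deg [-4.213 -0.937  8.638]
grasp [0.55884626 0.2500714  0.06777264] centre [0.55300934 0.23341679 0.04783386] foot [0.55945143 0.22543124 0.014     ]
target [0.5403 0.2731 0.1312] dp/0.05 [ 8.301 -4.735 -2.376] turn/6deg [  1.119  -5.026 -20.815]
1.1
```

Request:
{"op": "step_arm", "data": {
  "motion": [
    {"dp":[0.83,-0.474,0],"turn":[-0.421,-0.094,0.864]},
    {"dp":[0.83,-0.474,0],"turn":[-0.421,-0.094,0.864]},
    {"dp":[0.83,-0.474,0],"turn":[-0.421,-0.094,0.864]},
    {"dp":[0.83,-0.474,0],"turn":[-0.421,-0.094,0.864]},
    {"dp":[0,0,0],"turn":[0,0,0]},
    {"dp":[0,0,0],"turn":[0,0,0]},
    {"dp":[0,0,0],"turn":[0,0,0]},
    {"dp":[0,0,0],"turn":[0,0,0]},
    {"dp":[0,0,0],"turn":[0,0,0]},
    {"dp":[0,0,0],"turn":[0,0,0]}
  ],
  "gripper": 0
}}

```text
t: 2.35
ee_pos: [0.291, 0.4152, 0.2501]
eef_rot: [-0.061, 0.994, -0.085, 0.03]
ft_force: [0.1, -0.1, -0.4]
finger_gap: 0.043
gripper_force: 0.0
```

Run:
```python
from h import *
o=get_obs();print(o['t'],o['q'],o['finger_gap'])
R,c=sam(25);g=c+R@[-.015,.022,0]
delta(g+.07*R[:,1],tool(R),o)
```

```text
2.35 [ 1.04474849  0.3061088  -0.08726424  1.2858045  -0.14350943  0.93000861] 0.04302738148037678
target [0.5403 0.2731 0.1312] dp/0.05 [ 4.986 -2.842 -2.377] turn/6deg [-2.53  -0.562  5.177]
```

Request:
{"op": "step_arm", "data": {
  "motion": [
    {"dp":[0.623,-0.355,-0.2],"turn":[-0.316,-0.07,0.647]},
    {"dp":[0.623,-0.355,-0.2],"turn":[-0.316,-0.07,0.647]},
    {"dp":[0.623,-0.355,-0.2],"turn":[-0.316,-0.07,0.647]},
    {"dp":[0.623,-0.355,-0.2],"turn":[-0.316,-0.07,0.647]},
    {"dp":[0.623,-0.355,-0.2],"turn":[-0.316,-0.07,0.647]},
    {"dp":[0.623,-0.355,-0.2],"turn":[-0.316,-0.07,0.647]},
    {"dp":[0.623,-0.355,-0.2],"turn":[-0.316,-0.07,0.647]},
    {"dp":[0.623,-0.355,-0.2],"turn":[-0.316,-0.07,0.647]},
    {"dp":[0,0,-0.77],"turn":[0,0,0]},
    {"dp":[0,0,0],"turn":[0,0,0]}
  ]
}}

```text
t: 3.6
ee_pos: [0.5384, 0.2712, 0.1287]
eef_rot: [-0.325, 0.921, -0.205, 0.069]
ft_force: [-1.2, 0.1, 0.2]
finger_gap: 0.0427
gripper_force: 0.0
```

Run:
```python
from h import *
o=get_obs();print(o['t'],o['q'],o['finger_gap'])
R,c=sam(25);g=c+R@[-.015,.022,0]
delta(g,tool(R),o)
ims=[]
for n,x,y in (('side',160,110),('top',122,148)):
    ims.append(cv2.resize(capture(n)[y:y+96,x:x+96,::-1],(390,390),interpolation=cv2.INTER_CUBIC))
cv2.imwrite('pics/c2.png',np.hstack(ims))
```

```text
3.6 [ 0.67937971  0.47071256 -0.22433939  0.88361461 -0.43576543  0.00203708] 0.042713644099393704
target [0.5588 0.2501 0.0678] dp/0.05 [ 0.408 -0.422 -1.219] turn/6deg [ 0.038 -0.055  0.012]
```

View pics/c2.png

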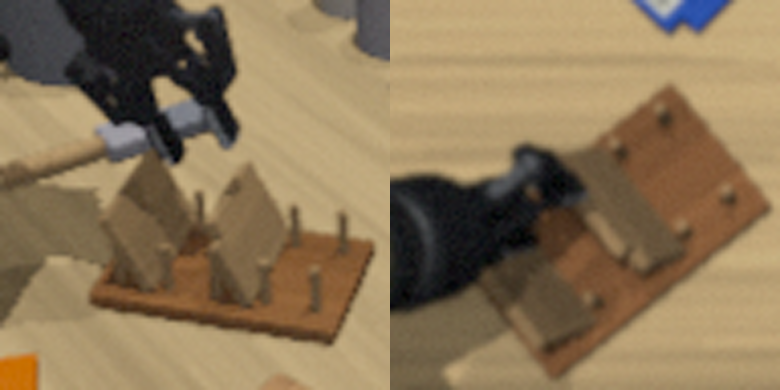

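The fingers straddle the plane of the sample, above its far half, and the plain board is clear. I'll descend along the board and then close.

Request:
{"op": "step_arm", "data": {
  "motion": [
    {"dp":[0.08,-0.08,-0.24],"turn":[0,0,0]},
    {"dp":[0.08,-0.08,-0.24],"turn":[0,0,0]},
    {"dp":[0.08,-0.08,-0.24],"turn":[0,0,0]},
    {"dp":[0.08,-0.08,-0.24],"turn":[0,0,0]},
    {"dp":[0.08,-0.08,-0.24],"turn":[0,0,0]},
    {"dp":[0,0,0],"turn":[0,0,0]},
    {"dp":[0,0,0],"turn":[0,0,0]},
    {"dp":[0,0,0],"turn":[0,0,0]},
    {"dp":[0,0,0],"turn":[0,0,0]},
    {"dp":[0,0,0],"turn":[0,0,0]}
  ]
}}

```text
t: 4.95
ee_pos: [0.5605, 0.2533, 0.0718]
eef_rot: [-0.325, 0.921, -0.204, 0.072]
ft_force: [0.3, -1.0, -0.2]
finger_gap: 0.0428
gripper_force: 0.0
```

Run:
```python
from h import *
o=get_obs();print(o['t'],o['ft_force'],o['finger_gap'])
R,c=sam(25);g=c+R@[-.015,.022,0]
delta(g,tool(R),o)
print('tcp in sample',R.T@(o['ee_pos']-c))
ims=[]
for n,x,y in (('side',160,110),('top',122,148)):
    ims.append(cv2.resize(capture(n)[y:y+96,x:x+96,::-1],(390,390),interpolation=cv2.INTER_CUBIC))
cv2.imwrite('pics/c3.png',np.hstack(ims))
```

```text
4.95 [ 0.33945356 -0.95513077 -0.22036017] 0.04277451580733297
target [0.5588 0.2501 0.0678] dp/0.05 [-0.033 -0.064 -0.081] turn/6deg [-0.003  0.003  0.004]
tcp in sample [-0.01828093  0.02625837 -0.00039732]
```

View pics/c3.png

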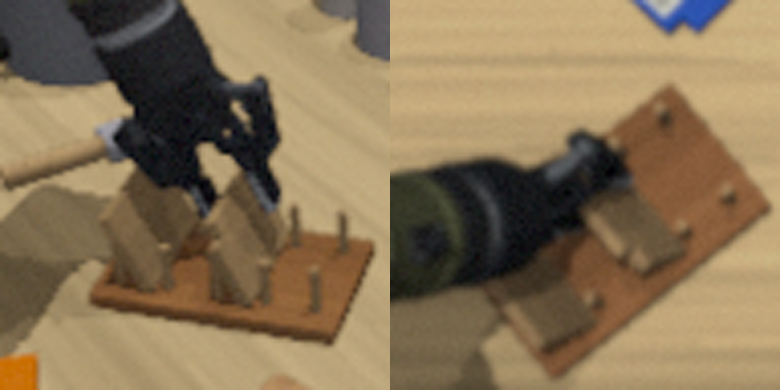

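The fingers straddle the board at side crop (205–270,200), with nothing touching. I'll make a small correction and close.

Request:
{"op": "step_arm", "data": {
  "motion": [
    {"dp":[-0.03,-0.06,-0.08],"turn":[0,0,0]},
    {"dp":[0,0,0],"turn":[0,0,0]},
    {"dp":[0,0,0],"turn":[0,0,0]},
    {"dp":[0,0,0],"turn":[0,0,0]},
    {"dp":[0,0,0],"turn":[0,0,0]},
    {"dp":[0,0,0],"turn":[0,0,0]},
    {"dp":[0,0,0],"turn":[0,0,0]},
    {"dp":[0,0,0],"turn":[0,0,0]},
    {"dp":[0,0,0],"turn":[0,0,0]},
    {"dp":[0,0,0],"turn":[0,0,0]}
  ],
  "gripper": -1
}}

```text
t: 6.3
ee_pos: [0.5589, 0.25, 0.0675]
eef_rot: [-0.325, 0.921, -0.204, 0.072]
ft_force: [-0.4, -0.5, -0.2]
finger_gap: 0.0092
gripper_force: 60.9
```

Run:
```python
from h import *
o=get_obs();print(o['t'],o['ft_force'],o['finger_gap'],o['gripper_force'])
R,c=sam(25);p=R.T@(o['ee_pos']-c)
print('tcp in sample',p)
for a in(19,13,7,2,0):
    Ra,ca=sam(a);print(a);delta(ca+Ra@[p[0],p[1],0]+[0,0,.001],tool(Ra),o)
```

```text
6.3 [-0.42337774 -0.5322009  -0.21753112] 0.009222602010403438 60.896430015563965
tcp in sample [-1.50214017e-02  2.17317141e-02  6.43948535e-05]
19
target [0.5625 0.2456 0.0703] dp/0.05 [ 0.072 -0.09   0.055] turn/6deg [0.779 0.626 0.006]
13
target [0.5662 0.241  0.0714] dp/0.05 [ 0.146 -0.181  0.078] turn/6deg [1.557 1.254 0.006]
7
target [0.5699 0.2364 0.0719] dp/0.05 [ 0.22  -0.273  0.088] turn/6deg [2.336 1.882 0.006]
2
target [0.573  0.2325 0.0719] dp/0.05 [ 0.283 -0.351  0.087] turn/6deg [2.984 2.405 0.006]
0
target [0.5743 0.231  0.0717] dp/0.05 [ 0.308 -0.381  0.085] turn/6deg [3.244 2.614 0.006]
```

Gripped: 9 mm gap, 61 N. Now I'll tip it upright about its foot edge and hold.

Request:
{"op": "step_arm", "data": {
  "motion": [
    {"dp":[0.034,-0.042,0.035],"turn":[0.406,0.327,0]},
    {"dp":[0.034,-0.042,0.02],"turn":[0.406,0.327,0]},
    {"dp":[0.034,-0.042,0.014],"turn":[0.406,0.327,0]},
    {"dp":[0.034,-0.042,0.01],"turn":[0.406,0.327,0]},
    {"dp":[0.034,-0.042,0.006],"turn":[0.406,0.327,0]},
    {"dp":[0.034,-0.042,0.002],"turn":[0.406,0.327,0]},
    {"dp":[0.034,-0.042,0],"turn":[0.406,0.327,0]},
    {"dp":[0.034,-0.042,0],"turn":[0.402,0.325,0]},
    {"dp":[0,0,0],"turn":[0,0,0]},
    {"dp":[0,0,0],"turn":[0,0,0]}
  ]
}}

```text
t: 7.55
ee_pos: [0.5723, 0.2333, 0.0717]
eef_rot: [-0.333, 0.943, -0.0, -0.0]
ft_force: [-0.3, 0.6, -0.1]
finger_gap: 0.0093
gripper_force: 61.1
```

Run:
```python
from h import *
o=get_obs();print(o['t'],o['ft_force'],o['finger_gap'],o['gripper_force'])
Ra,ca=sam(0);delta(ca+Ra@[-.015,.0217,0],tool(Ra),o)
T=Ro.from_quat(o['eef_rot']).as_matrix();Rs=np.c_[T[:,0],-T[:,2],T[:,1]];print('tcp rack',np.array([RX,RY,Z])@(o['ee_pos']-RC),'x-align',T[:,0]@RY)
for n in('side','top'):
  c=capture(n)
  for l in('sample','plain_sample'):print(n,l,[(np.round(d['centre'],3).tolist(),round(d['p'],2)) for d in search_frame(n,l)[:4]])
  im=c[110:206,160:256] if n=='side' else c[148:244,122:218]
  cv2.imwrite(f'pics/x{n}.png',cv2.resize(im[:,:,::-1],(390,390),interpolation=cv2.INTER_CUBIC))
cv2.imwrite('pics/c4.png',np.hstack([cv2.imread('pics/xside.png'),cv2.imread('pics/xtop.png')]))
```

```text
7.55 [-0.32795804  0.59934726 -0.12713425] 0.009268144921610273 61.13233923912048
target [0.5743 0.231  0.0707] dp/0.05 [ 0.04  -0.047 -0.021] turn/6deg [0.006 0.    0.005]
tcp rack [-0.0245947  -0.0149215   0.07174186] x-align 0.9999997925882712
side sample [([0.324, 0.214, 0.01], 0.95), ([0.546, 0.208, 0.051], 0.73), ([0.738, 0.186, 0.01], 0.59)]
side plain_sample [([0.499, 0.294, 0.052], 0.77), ([0.644, -0.248, 0.032], 0.31)]
top sample [([0.745, 0.187, 0.011], 0.79), ([0.542, 0.204, 0.074], 0.47)]
top plain_sample []
```

View pics/c4.png

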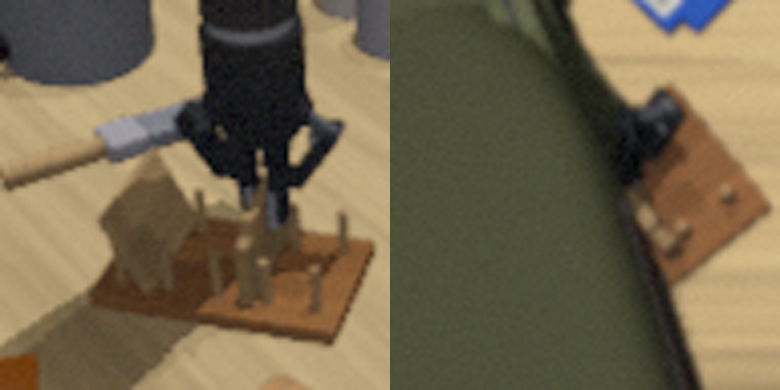

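The sample stands upright in its bay: the fingers are at side crop (262,205) and the board is at (250,260). The plain board hasn't moved. Next, the final pose.

Run:
```python
from h import *
o=get_obs();s=np.sqrt(.5)
y=-s*LX+s*Z;z=s*LX+s*Z;R=np.c_[LY,y,z];c=np.array([REP[0],REP[1],.14])
delta(c+R@[-.015,.0217,0],tool(R),o)
Rv=np.c_[LY,Z,LX];delta(c+R@[-.015,.0217,0]+[0,0,.06],tool(Rv),o)
print(-LY*7.5)
```

```text
target [ 0.6399 -0.2113  0.1553] dp/0.05 [ 1.353 -8.899  1.67 ] turn/6deg [  8.39   -2.785 -17.947]
target [ 0.6399 -0.2113  0.2153] dp/0.05 [ 1.353 -8.899  2.87 ] turn/6deg [ 1.0000e-03 -3.0000e-03 -1.9084e+01]
[ 1.86517415 -7.26437371 -0.        ]
```

Request:
{"op": "step_arm", "data": {
  "motion": [
    {"dp":[0,0,0],"turn":[0,0,0]},
    {"dp":[0,0,0.3],"turn":[0,0,0]},
    {"dp":[0,0,0.6],"turn":[0,0,0]},
    {"dp":[0,0,0.8],"turn":[0,0,0]},
    {"dp":[0,0,0.8],"turn":[0,0,0]},
    {"dp":[0,0,0.5],"turn":[0,0,0]},
    {"dp":[0,0,0],"turn":[0,0,-0.9]},
    {"dp":[0,0,0],"turn":[0,0,-0.9]},
    {"dp":[0,0,0],"turn":[0,0,-0.9]},
    {"dp":[0,0,0],"turn":[0,0,-0.9]}
  ]
}}

```text
t: 9.1
ee_pos: [0.5726, 0.2333, 0.2232]
eef_rot: [-0.149, 0.989, 0.0, 0.001]
ft_force: [-0.1, -0.4, -0.7]
finger_gap: 0.0093
gripper_force: 61.1
```

Request:
{"op": "step_arm", "data": {
  "motion": [
    {"dp":[0.1,-0.4,0],"turn":[0,0,-0.95]},
    {"dp":[0.1,-0.6,0],"turn":[0,0,-0.95]},
    {"dp":[0.1,-0.6,0],"turn":[0,0,-0.95]},
    {"dp":[0.1,-0.6,0],"turn":[0,0,-0.95]},
    {"dp":[0.1,-0.6,0],"turn":[0,0,-0.95]},
    {"dp":[0.1,-0.6,0],"turn":[0,0,-0.95]},
    {"dp":[0.1,-0.6,0],"turn":[0,0,-0.95]},
    {"dp":[0.1,-0.6,0],"turn":[0,0,-0.95]},
    {"dp":[0.1,-0.6,0],"turn":[0,0,-0.95]},
    {"dp":[0.1,-0.6,0],"turn":[0,0,-0.95]}
  ]
}}

```text
t: 10.35
ee_pos: [0.6227, -0.0578, 0.2232]
eef_rot: [0.341, 0.94, 0.0, 0.001]
ft_force: [0.4, -0.4, -0.2]
finger_gap: 0.0091
gripper_force: 61.1
```

Request:
{"op": "step_arm", "data": {
  "motion": [
    {"dp":[0.05,-0.5,0],"turn":[0,0,-0.99]},
    {"dp":[0.05,-0.5,0],"turn":[0,0,-0.99]},
    {"dp":[0.05,-0.5,0],"turn":[0,0,-0.99]},
    {"dp":[0.05,-0.5,0],"turn":[0,0,-0.99]},
    {"dp":[0.05,-0.5,0],"turn":[0,0,-0.99]},
    {"dp":[0.05,-0.4,0],"turn":[0,0,-0.99]},
    {"dp":[0,0,0],"turn":[0.23,-0.9,0]},
    {"dp":[0,0,0],"turn":[0.23,-0.9,0]},
    {"dp":[0,0,0],"turn":[0.23,-0.9,0]},
    {"dp":[0,0,0],"turn":[0,0,0]}
  ]
}}

```text
t: 11.6
ee_pos: [0.6351, -0.2019, 0.2223]
eef_rot: [0.606, 0.783, 0.114, 0.089]
ft_force: [-0.9, 0.2, 0.3]
finger_gap: 0.0094
gripper_force: 61.2
```

Run:
```python
from h import *
o=get_obs();s=np.sqrt(.5);print(o['t'],o['q'])
y=-s*LX+s*Z;z=s*LX+s*Z;R=np.c_[LY,y,z];c=np.array([REP[0],REP[1],.14])
delta(c+R@[-.015,.0217,0],tool(R),o)
```

```text
11.6 [-0.38478879  0.35205931 -0.12045585  0.86254978  0.17064687  0.95275946]
target [ 0.6399 -0.2113  0.1553] dp/0.05 [ 0.096 -0.189 -1.339] turn/6deg [ 1.188 -4.578 -0.018]
```

Request:
{"op": "step_arm", "data": {
  "motion": [
    {"dp":[0.016,-0.03,-0.1],"turn":[0.2,-0.76,0]},
    {"dp":[0.016,-0.03,-0.2],"turn":[0.2,-0.76,0]},
    {"dp":[0.016,-0.03,-0.25],"turn":[0.2,-0.76,0]},
    {"dp":[0.016,-0.03,-0.25],"turn":[0.2,-0.76,0]},
    {"dp":[0.016,-0.03,-0.25],"turn":[0.2,-0.76,0]},
    {"dp":[0.016,-0.03,-0.25],"turn":[0.2,-0.76,0]},
    {"dp":[0,0,0],"turn":[0,0,0]},
    {"dp":[0,0,0],"turn":[0,0,0]},
    {"dp":[0,0,0],"turn":[0,0,0]},
    {"dp":[0,0,0],"turn":[0,0,0]}
  ]
}}

```text
t: 12.85
ee_pos: [0.6435, -0.211, 0.1583]
eef_rot: [0.564, 0.731, 0.303, 0.235]
ft_force: [0.3, 0.8, -0.2]
finger_gap: 0.0088
gripper_force: 61.1
```

Run:
```python
from h import *
o=get_obs();s=np.sqrt(.5);print(o['t'],o['q'],np.abs(o['joint_velocities']).max(),o['ft_force'])
y=-s*LX+s*Z;z=s*LX+s*Z;R=np.c_[LY,y,z];c=np.array([REP[0],REP[1],.14])
delta(c+R@[-.015,.0217,0],tool(R),o)
for n,x,y0 in(('side',250,140),('top',245,110)):
  im=capture(n)
  for l in('sample','label','notch','repair_top','plain_sample'):print(n,l,[(np.round(d['centre'],3).tolist(),round(d['p'],2)) for d in search_frame(n,l)[:3]])
  cv2.imwrite(f'pics/x{n}.png',cv2.resize(im[y0:y0+130,x:x+130,::-1],(390,390),interpolation=cv2.INTER_CUBIC))
cv2.imwrite('pics/c5.png',np.hstack([cv2.imread('pics/xside.png'),cv2.imread('pics/xtop.png')]))
```

```text
12.85 [-0.54473712  0.31610142 -0.66489467 -0.02096489  0.53186849  0.9414171 ] 0.015309745683749989 [ 0.31237139  0.81131503 -0.16141711]
target [ 0.6399 -0.2113  0.1553] dp/0.05 [-0.073 -0.007 -0.059] turn/6deg [ 0.012  0.018 -0.037]
side sample [([0.322, 0.212, 0.01], 0.78), ([0.645, -0.243, 0.161], 0.54)]
side label [([0.324, 0.216, 0.006], 0.78), ([0.641, -0.242, 0.164], 0.56), ([0.547, 0.222, 0.015], 0.45)]
side notch [([0.321, 0.211, 0.01], 0.73)]
side repair_top [([0.65, -0.276, 0.035], 0.87)]
side plain_sample [([0.499, 0.298, 0.054], 0.78)]
top sample [([0.746, 0.187, 0.009], 0.62), ([0.656, -0.188, 0.143], 0.61), ([0.325, 0.221, 0.015], 0.56)]
top label [([0.744, 0.183, 0.011], 0.93), ([0.322, 0.218, 0.01], 0.67), ([0.651, -0.178, 0.142], 0.64)]
top notch [([0.75, 0.187, 0.009], 0.9), ([0.322, 0.217, 0.009], 0.84), ([0.651, -0.188, 0.139], 0.62)]
top repair_top [([0.648, -0.112, 0.034], 0.8), ([0.557, 0.229, 0.012], 0.64)]
top plain_sample [([0.506, 0.297, 0.061], 0.62), ([0.436, -0.098, 0.01], 0.58)]
```

View pics/c5.png

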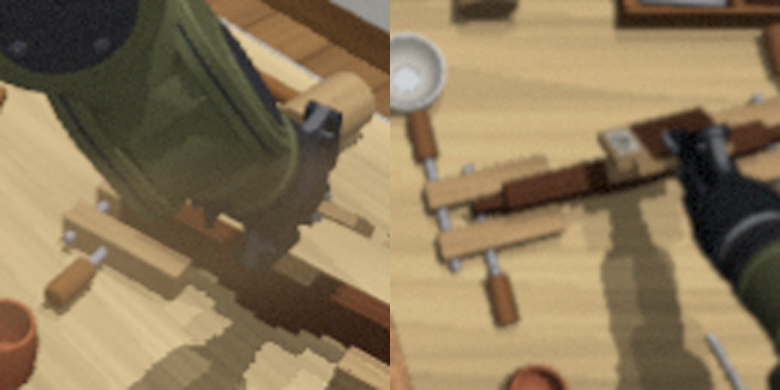

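The sample is over the repair with its label up at top crop (622,140) and the notch on the robot's side at (608,165). Its long edge runs along the rail, the gripper holds the lacquered half and nothing touches. Handing in.

```bash
python3 -c "
from rig import *
print(job_done())"
```

```text
the job is handed in; nothing more can be done
None
```

The job is handed in at about 13 s; the judge returned no verdict. I stood the notched sample upright in its rack bay, lifted it out by its unlabelled half, and it is held still above the repair: label face up, about a 45° slope, notched edge uppermost on the robot's side, clear of the rail, nothing else seen to have moved.

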